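# Close up the espresso accessory case

## Robot

A 7-joint arm with a two-finger parallel gripper is mounted at the origin on the work surface. World frame = base frame: x ahead of the robot, y to its left, z up, the work surface at z = 0. Lengths are in m, angles in rad, forces in N, time in s.
With the tool pointing down it reaches from about 0.425 to 0.875 m from the base axis. Payload 4.7 kg.
Tool frame: the origin (TCP) lies midway between the tips of the shut fingers; the grasp point (between the pads) lies 19 mm behind it; z points along the fingers, y is the direction in which the jaws open and shut (so a half turn about z gives the same grasp; the last joint's range is limited). The gripper opens to 85 mm and grips with 20 to 120 N. Pads are 22 mm wide; open, the fingers measure 114 mm over their backs; the gripper's body (76 mm by 85 mm) begins 54 mm behind the grasp point. The pads swing forward as they close: fully open they stand 13 mm farther back than shut.
Start: joints at [-1.287, 0.321, -0.07, 1.45, 0.023, 1.371, -0.057], TCP at [0.173, 0.626, 0.231] pointing down, gripper open.
Joint ranges: [-2.86, 2.86], [-0.3, 2.09], [-1.38, 1.24], [0.06, 2.45], [-1.56, 4.7], [0.09, 2.05], [-2.69, 2.69]. Speed limits (rad/s): [2.57, 2.57, 3.14, 3.14, 3.14, 3.14, 3.14].

## Interface

Orientations are given as [roll, pitch, yaw] about the fixed x, y, z axes, in that order (R = Rz(yaw) Ry(pitch) Rx(roll)).
In Python, from cell import ctrl gives the robot as it stands.
- The arm moves only by the tool servo_tool, never from a script. Its argument "deltas" is a list of rows, each a list of 5 numbers: the finger opening in mm, from 0 to 85.4, then the shift along the tool's x, y, z in units of 60 mm (1.0 is 60 mm), then the turn about the tool's z in units of 5 degrees (1.0 is 5 degrees). In form: [[claw, x, y, z, roll], ...]. A call has 1 to 10 rows; each row is the pose to reach, as a shift and turn from the pose commanded when the call began, along the tool's axes at that moment; what a row does not reach only later rows make up. A row lasts 1/8 s, in which the tool goes at most 62.5 mm and 10.7 degrees, less where a joint would pass 70% of its speed; a pose out of reach is approached as far as the arm can. A call with a gripper value outside its range is refused whole. The fingers move at their own pace and stop on an object; the grip force is fixed at half the most. Time passes only in rows, so rows that repeat a pose let the fingers close. It gives the time, the measured TCP pose, the force and the opening at its end, in the units of the state.
- ctrl.read_state(): the state, without advancing time (a new reading comes with each control period).
- ctrl.capture(name): name is "scene" or "top" or "wrist"; returns a dict with "image" (480x640x3 uint8, red, green, blue), "fx", "fy", "cx", "cy" (pixels), "rvec" (rotation vector, rad) and "tvec" (3), from world to camera coordinates, as OpenCV has them. Camera axes: x right, y down, z forward; pixel columns grow to the right and rows downward; lengths in m; the calibration is good to about 2 mm. A picture is of the moment at which its call begins. There is no depth.
- ctrl.hand_in(): hands the job in, once; it reports no verdict.
The state is a dict: "time": time; "joint_positions": joint angles; "dq": joint speeds; "joint_efforts": joint torques, N m; "tcp_pos": TCP position; "tool_rot": TCP orientation; "contact_force": force on the tool from outside, world axes, zero at the start; "torque": the same for the moment, N m; "gripper_width": finger opening in m.
Only numpy, scipy, OpenCV 4.12 (cv2) and the standard library are available. Lean on these libraries where they do the work, as an engineer would, in place of code of your own. Each camera call takes 0.05 s, during which the arm holds its last target.

## Task

Close up the accessory case on the coffee counter: first fold the upright metal flap down flat over the filter baskets, then swing the hinged cover fully shut over it. Do it by pushing gently with the fingers: grip and lift nothing, do not slam or force the hinges, leave the case standing where it is, and do not disturb the milk jug, the tamper or the cup.

Things in the scene. Friction and masses are not known exactly. Their poses are not given: they have to be found in the camera images.
- case: Open plastic accessory case, loose on the counter, 240 (its x) x 170 (its y) x 90 mm high, walls 5 mm, 2.9 kg in all (a hard sideways shove slides it). Origin: centre of its underside. The cover is hinged along the +y rim, the flap inside the -y wall; both hinge axes run along the case's x. Filter baskets lie in the -y half, below the folded flap.
- flap (a joint): Angle (rad) of the slotted metal flap: 0 = folded flat inside the case, 1.57 = upright, end stop 1.75 (leaning out to -y). Plate 222 (along x) x 90 x 4 mm, hinge axis at case y -77, z 73 mm. Folded, it reaches towards +y, upper face at z 75 mm, 15 mm below the rim. Push it over from its outer (-y) side. Stiff hinge, no spring: stays at any angle, about 1 N at the free edge moves it.
- flap_edge (a point): Middle of the flap's free edge, 90 mm from its hinge axis, in the middle of the plate's thickness. Axes: the flap's (x along the hinge as the case's x, y from hinge to free edge). The flap must be pushed all the way down to its stop.
- cover (a joint): Angle (rad) of the cover: 0 = shut flat on the rim, 1.57 = upright, end stop 2.1 (leaning out to +y). Plate 240 (along x) x 170 x 7 mm, hinge axis at case y +85, z 91 mm, on its inner face. Shut, it reaches to y -85, upper face at z 98 mm (a central panel 100). Push it over from its outer (+y) side. Stiff hinge: stays at any angle, 1 to 3 N near the free edge moves it.
- cover_edge (a point): Middle of the cover's free edge, 170 mm from its hinge axis, in the middle of the plate's thickness. Axes: the cover's (x along the hinge as the case's x, y from free edge to hinge). The cover must be pushed all the way down; it strikes the flap if that is still up.
- jug: Bystander: steel milk jug, 80 mm across, 90 mm high, with a handle reaching 68 mm from its axis. Origin: centre of its underside. Stands loose beside the case.
- tamper: Bystander: dark steel coffee tamper, 58 mm across, 87 mm high. Origin: centre of its underside. Stands loose beside the case.
- cup: Bystander: white mug, 72 mm across without its handle, 62 mm high. Origin: centre of its underside. Stands loose beside the case.

How it is judged:
By the outcome, as a careful person would: the job done as asked, in the order asked, and still so for the second after the job is handed in, with the robot touching nothing.
It also fails if it takes over 64 s, if anything falls off the work surface, if the arm or the gripper's body presses on something with over 40 N, if the wrist force passes 120 N, or if a joint passes its speed limit or range.

## Working session

There is one attempt and no reset: what is moved stays moved. The work goes in short steps, Python scripts to look and compute and a tool call to move; the robot and the scene stay as the last step left them, time stands still between calls to the robot, and variables do not carry over. Pictures are saved under pics/ and viewed, and the job is handed in when it is done.

Besides the shell and the picture viewer there is one more tool, called after ">>>" by a JSON object that holds its "name" and its "arguments". servo_tool: Moves the arm, as the interface text tells. Its arguments: {"type":"object","properties":{"deltas":{"type":"array","items":{"type":"array","items":{"type":"number"}}}},"required":["deltas"]}

```bash
mkdir -p pics; ls; python3 - <<'E'
from cell import ctrl
import cv2
print(ctrl.read_state())
for n in ["scene","top","wrist"]:
    c=ctrl.capture(n); cv2.imwrite(f"pics/{n}0.png",c["image"][:,:,::-1]); print(n,{k:v for k,v in c.items() if k!="image"})
E
```

```text
pics
{'time': 0.0, 'joint_positions': array([-1.28690479,  0.32182541, -0.07010876,  1.45172499,  0.02261183,
        1.37080769, -0.05692001]), 'dq': array([-3.85103996e-05,  1.35740906e-03,  2.27518747e-04,  1.25977990e-03,
        3.00498758e-04,  1.30675976e-03,  1.23772409e-03]), 'joint_efforts': array([-2.31321537e-04, -4.93596768e+01, -3.82146277e-01, -3.14324927e+01,
        1.31592361e-02,  1.13314303e-02,  1.45203802e-05]), 'tcp_pos': array([0.17313213, 0.62593193, 0.23019705]), 'tool_rot': array([-3.13961763e+00,  1.05710525e-04,  2.87183806e+00]), 'contact_force': array([-0.51478293,  0.01818517,  0.71667923]), 'torque': array([-0.02303806, -0.01204932,  0.00251775]), 'gripper_width': 0.08512918846482352}
scene {'fx': 479.66267267833246, 'fy': 479.66267267833246, 'cx': 319.5532079745354, 'cy': 238.42550490989734, 'rvec': array([ 1.54377035,  2.24674627, -0.68189187]), 'tvec': array([ 0.17821348, -0.38447074,  1.21767242])}
top {'fx': 487.489527672697, 'fy': 487.489527672697, 'cx': 325.0804404644016, 'cy': 238.07837847033792, 'rvec': array([ 2.16905556, -2.11965639,  0.10923056]), 'tvec': array([0.02763422, 0.55260079, 0.8995845 ])}
wrist {'fx': 428.90460188271146, 'fy': 428.90460188271146, 'cx': 319.34473443088814, 'cy': 242.99555051530197, 'rvec': array([-2.280402  , -1.7359014 , -0.28477804]), 'tvec': array([-0.64941625, -0.04177891,  0.38147383])}
```

View pics/scene0.png

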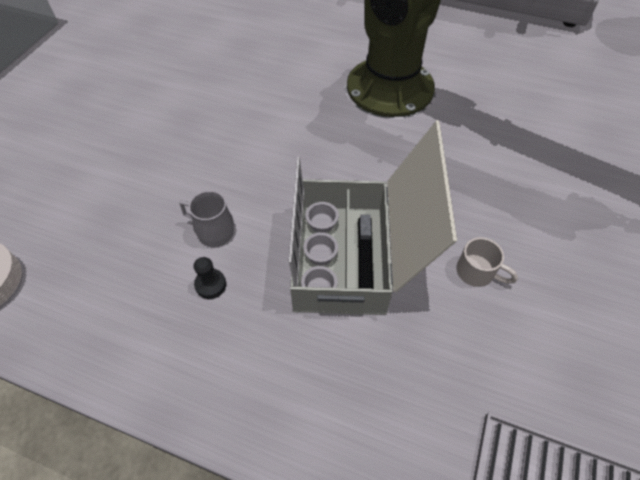

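View pics/top0.png

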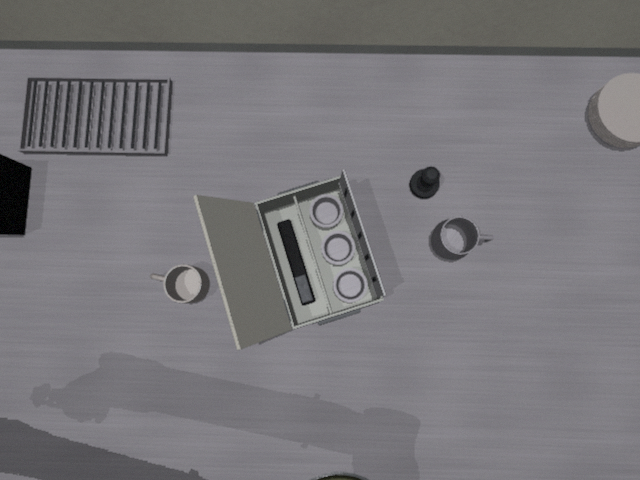

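View pics/wrist0.png

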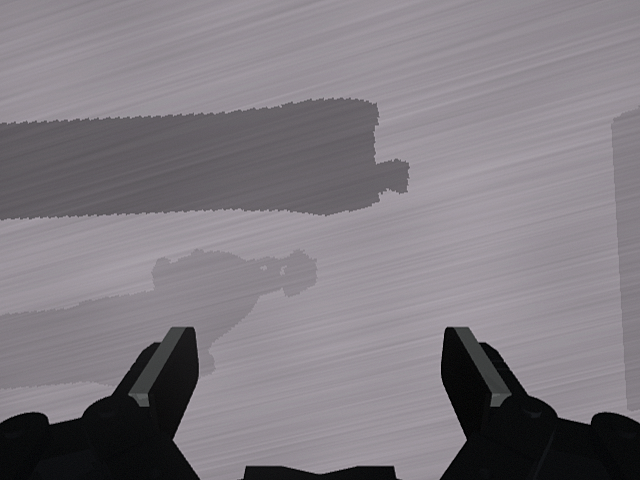

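The top view shows the case at about (310,250), its cover open to the left (+y). The flap is upright on the right, along (343,176)-(383,298). The cup is at (185,284), the tamper at (425,182) and the jug at (459,237). Next I'll measure the corners.

```bash
cat > h.py <<'E'
import numpy as np, cv2
from cell import ctrl
def cam(c):
    K=np.array([[c["fx"],0,c["cx"]],[0,c["fy"],c["cy"]],[0,0,1.]]);R,_=cv2.Rodrigues(np.array(c["rvec"]));return K,R,np.array(c["tvec"])
def ray(c,uv):
    K,R,t=cam(c);d=R.T@np.linalg.inv(K)@np.array([uv[0],uv[1],1.]);return -R.T@t,d
def plane(c,uv,z):
    o,d=ray(c,uv);return o+d*(z-o[2])/d[2]
def proj(c,P):
    K,R,t=cam(c);p=(R@np.atleast_2d(P).T).T+t;p=p@K.T;return p[:,:2]/p[:,2:]
def tri(c1,u1,c2,u2):
    (o1,d1),(o2,d2)=ray(c1,u1),ray(c2,u2);A=np.c_[d1,-d2];s=np.linalg.lstsq(A,o2-o1,rcond=None)[0]
    a,b=o1+s[0]*d1,o2+s[1]*d2;return (a+b)/2,np.linalg.norm(a-b)
E
python3 - <<'E'
import cv2
a=cv2.imread("pics/top0.png")[160:360,185:395];cv2.imwrite("pics/t1.png",cv2.resize(a,None,fx=3,fy=3,interpolation=2))
a=cv2.imread("pics/scene0.png")[120:320,275:475];cv2.imwrite("pics/s1.png",cv2.resize(a,None,fx=3,fy=3,interpolation=2))
E
```

```text
(no output)
```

View pics/t1.png

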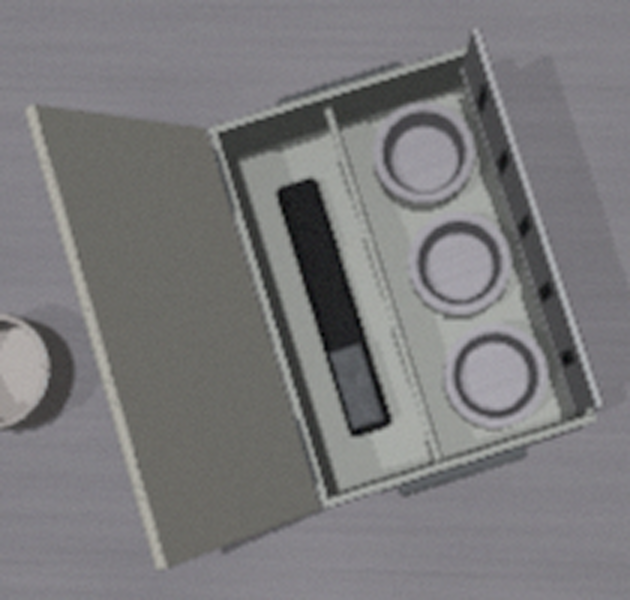

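View pics/s1.png

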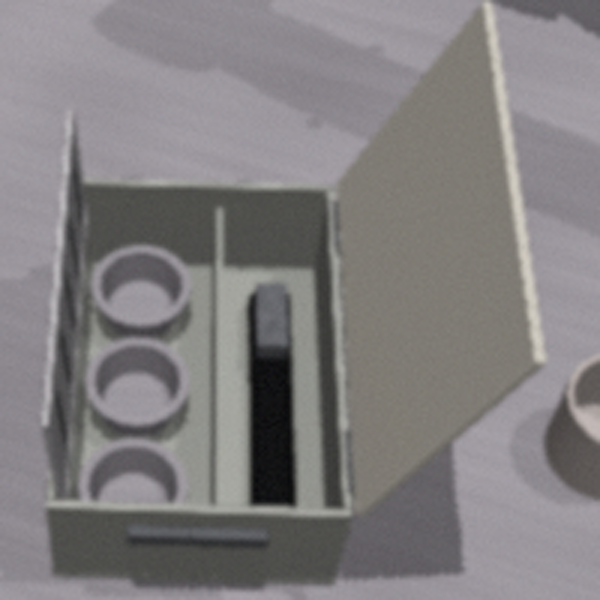

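```bash
cat > m.py <<'E'
from h import *
t=ctrl.capture("top");s=ctrl.capture("scene")
T=lambda u,v:(185+u/3,160+v/3); S=lambda u,v:(275+u/3,120+v/3)
np.set_printoptions(precision=4,suppress=True)
a=plane(t,T(212,131),.09);b=plane(t,T(325,502),.09);c=plane(t,T(595,412),.09)
print("rim",a,b,c,np.linalg.norm(a-b),np.linalg.norm(b-c))
a2=plane(s,S(332,190),.09);b2=plane(s,S(352,513),.09);c2=plane(s,S(48,503),.09);d2=plane(s,S(83,184),.09)
print("rim scene",a2,b2,c2,d2)
print("cover edge",tri(t,T(32,107),s,S(543,358)),tri(t,T(160,567),s,S(489,3)))
print("flap edge",tri(t,T(476,33),s,S(45,425)),tri(t,T(600,405),s,S(71,115)))
for n,uv,z in [("cup",(185,282),.062),("tamper",(431,174),.087),("jug",(459,236),.09),("jugh",(492,238),.06),("cuph",(153,277),.045)]:
    print(n,plane(t,uv,z))
E
python3 m.py
```

```text
rim [0.6055 0.1673 0.09  ] [0.3848 0.0911 0.09  ] [ 0.4413 -0.0669  0.09  ] 0.2335279699453803 0.16782770597551952
rim scene [0.3875 0.094  0.09  ] [0.6067 0.1709 0.09  ] [0.6611 0.012  0.09  ] [ 0.4401 -0.057   0.09  ]
cover edge (array([0.5849, 0.2331, 0.247 ]), np.float64(0.0035639358631853702)) (array([0.3605, 0.157 , 0.2455]), np.float64(0.0010827866340598824))
flap edge (array([0.6514, 0.009 , 0.157 ]), np.float64(0.0012054874040306716)) (array([ 0.4442, -0.0623,  0.156 ]), np.float64(0.002228933822283504))
cup [0.4608 0.2974 0.062 ]
tamper [ 0.6678 -0.1522  0.087 ]
jug [ 0.5538 -0.2013  0.09  ]
jugh [ 0.5555 -0.2695  0.06  ]
cuph [0.4693 0.3643 0.045 ]
```

Both views agree: case yaw is about 19.05° and its centre about (0.524, 0.054). The flap is at about 1.65 rad and the cover about 1.97 rad. I'll raise the arm, close the fingers, and turn so tool x = case +y and tool y = case +x.

>>> {"name": "servo_tool", "arguments": {"deltas": [[0,0,0,-0.5,0.5],[0,0,0,-1,1.5],[0,0,0,-1.5,3],[0,0,0,-1.8,4.5],[0,0,0,-2,6],[0,0,0,-2,7.5],[0,0,0,-2,9],[0,0,0,-2,10.2],[0,0,0,-2,11.1],[0,0,0,-2,11.1]]}}

```text
time: 1.5
tcp_pos: [0.1732, 0.6264, 0.3512]
tool_rot: [-3.142, 0.0, 1.904]
contact_force: [0.3, -0.8, -0.3]
gripper_width: 0.0001
```

```bash
cat > w.py <<'E'
from h import *
import sys
yc=np.radians(19.05);C=np.array([.524,.054]);ex=np.array([np.cos(yc),np.sin(yc)]);ey=np.array([-ex[1],ex[0]])
def st():
    s=ctrl.read_state();p=s["tcp_pos"];d=p[:2]-C
    f=s["contact_force"]
    print("t %.2f case x %.1f y %.1f z %.1f mm yaw %.2f  F case x %.1f y %.1f z %.1f w %.3f"%(s["time"],1e3*d@ex,1e3*d@ey,1e3*p[2],np.degrees(s["tool_rot"][2]),f[:2]@ex,f[:2]@ey,f[2],s["gripper_width"]), s["tool_rot"])
    return s
if __name__=="__main__": st()
E
python3 w.py
```

```text
t 1.50 case x -144.8 y 655.6 z 351.2 mm yaw 109.09  F case x 0.0 y -0.9 z -0.3 w 0.000 [-3.14153256e+00  2.45387716e-04  1.90405100e+00]
```

>>> {"name": "servo_tool", "arguments": {"deltas": [[0,-0.4,0.1,0,0],[0,-1.2,0.2,0,0],[0,-2,0.4,0,0],[0,-2.8,0.5,0,0],[0,-3.6,0.7,0,0],[0,-4.4,0.8,0,0],[0,-5.2,1,0,0],[0,-6,1.1,0,0],[0,-6.6,1.2,0,0],[0,-7,1.3,0,0]]}}

```text
time: 2.75
tcp_pos: [0.3849, 0.2529, 0.3517]
tool_rot: [3.141, -0.001, 1.903]
contact_force: [0.9, 0.9, -0.5]
gripper_width: 0.0001
```

>>> {"name": "servo_tool", "arguments": {"deltas": [[0,-0.4,0.1,0,0],[0,-1.2,0.2,0,0],[0,-2,0.4,0,0],[0,-2.8,0.6,0,0],[0,-3.6,0.8,0,0],[0,-4.4,0.9,0,0],[0,-5.2,1.0,0,0],[0,-5.8,1.1,0,0],[0,-6.0,1.1,0,0],[0,-6.0,1.1,0,0]]}}

```text
time: 4.0
tcp_pos: [0.5637, -0.064, 0.3512]
tool_rot: [-3.141, -0.0, 1.903]
contact_force: [0.4, -0.4, 0.2]
gripper_width: -0.0001
```

```bash
python3 w.py
```

```text
t 4.00 case x -1.0 y -124.4 z 351.2 mm yaw 109.02  F case x 0.2 y -0.5 z 0.2 w -0.000 [-3.14104807e+00 -3.39978252e-04  1.90268649e+00]
```

>>> {"name": "servo_tool", "arguments": {"deltas": [[0,0,0,0.4,0],[0,0,0,1,0],[0,0,0,1.6,0],[0,0,0,2.2,0],[0,0,0,2.7,0],[0,0,0,3.1,0],[0,0,0,3.4,0],[0,0,0,3.5,0],[0,0,0,3.5,0]]}}

```text
time: 5.12
tcp_pos: [0.5641, -0.0634, 0.1416]
tool_rot: [3.141, -0.0, 1.904]
contact_force: [-0.0, -0.9, 0.3]
gripper_width: -0.0001
```

```bash
python3 w.py; python3 -c "
from h import *
for n in ['top','scene']:
    cv2.imwrite(f'pics/{n}2.png',ctrl.capture(n)['image'][100:400,150:550,::-1].repeat(2,0).repeat(2,1))"
```

```text
t 5.12 case x -0.4 y -124.0 z 141.6 mm yaw 109.09  F case x -0.3 y -0.8 z 0.3 w -0.000 [ 3.14128527e+00 -1.30285950e-04  1.90393834e+00]
```

View pics/scene2.png

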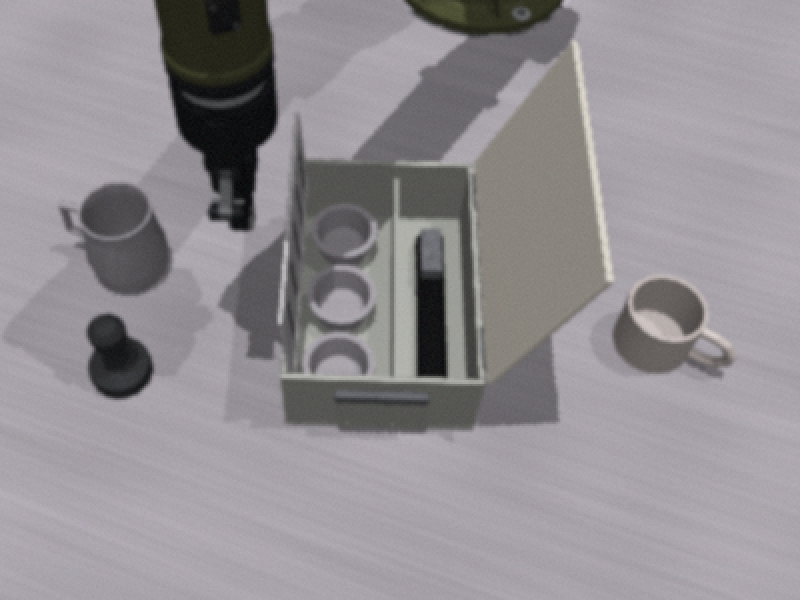

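The fingers hang clear outside the flap, and nothing has moved. Now I push the flap over slowly.

>>> {"name": "servo_tool", "arguments": {"deltas": [[0,0.15,0,0,0],[0,0.3,0,0,0],[0,0.38,0,0,0],[0,0.46,0,0,0],[0,0.54,0,0,0],[0,0.62,0,0,0],[0,0.7,0,0,0],[0,0.78,0,0,0],[0,0.86,0,0.0,0],[0,0.94,0,0.02,0]]}}

```text
time: 6.48
tcp_pos: [0.5453, -0.0103, 0.1401]
tool_rot: [-3.141, -0.0, 1.903]
contact_force: [0.3, -0.7, -0.7]
gripper_width: 0.0002
```

```bash
python3 w.py
```

```text
t 6.47 case x -0.9 y -67.7 z 140.1 mm yaw 109.04  F case x 0.0 y -0.7 z -0.7 w 0.000 [-3.14138146e+00 -7.61721913e-05  1.90317359e+00]
```

>>> {"name": "servo_tool", "arguments": {"deltas": [[0,0.11,0,0.04,0],[0,0.22,0,0.09,0],[0,0.3,0,0.15,0],[0,0.38,0,0.21,0],[0,0.46,0,0.27,0],[0,0.53,0,0.34,0],[0,0.6,0,0.42,0],[0,0.66,0,0.5,0],[0,0.71,0,0.6,0],[0,0.75,0,0.7,0]]}}

```text
time: 7.72
tcp_pos: [0.5307, 0.0325, 0.0977]
tool_rot: [3.142, -0.001, 1.903]
contact_force: [0.4, -0.5, 1.6]
gripper_width: 0.0
```

```bash
python3 w.py;python3 -c "
from h import *
for n in ['scene']:
    cv2.imwrite(f'pics/{n}3.png',ctrl.capture(n)['image'][100:400,150:550,::-1].repeat(2,0).repeat(2,1))"
```

```text
t 7.72 case x -0.7 y -22.5 z 97.7 mm yaw 109.06  F case x 0.2 y -0.6 z 1.6 w 0.000 [ 3.14158251e+00 -5.00486088e-04  1.90338848e+00]
```

View pics/scene3.png

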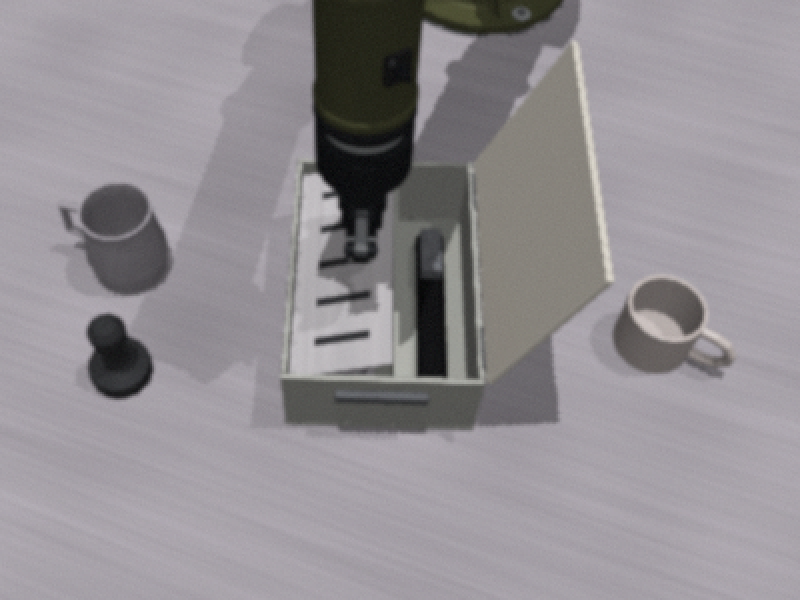

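The flap is about 20° from flat, the case hasn't moved, and the force is small. I'll press down to the stop in small increments.

>>> {"name": "servo_tool", "arguments": {"deltas": [[0,0.02,0,0.08,0],[0,0.04,0,0.16,0],[0,0.06,0,0.22,0],[0,0.07,0,0.28,0],[0,0.08,0,0.33,0],[0,0.08,0,0.36,0],[0,0.08,0,0.38,0],[0,0.08,0,0.38,0]]}}

```text
time: 8.78
tcp_pos: [0.5292, 0.0366, 0.0753]
tool_rot: [-3.142, -0.0, 1.903]
contact_force: [-0.3, -0.0, -0.3]
gripper_width: -0.0004
```

```bash
python3 w.py
```

```text
t 8.78 case x -0.7 y -18.1 z 75.3 mm yaw 109.05  F case x -0.3 y 0.1 z -0.3 w -0.000 [-3.14157359e+00 -1.14632734e-04  1.90320722e+00]
```

>>> {"name": "servo_tool", "arguments": {"deltas": [[0,0,0,0.015,0],[0,0,0,0.03,0],[0,0,0,0.03,0]]}}

```text
time: 9.15
tcp_pos: [0.5293, 0.0366, 0.0749]
tool_rot: [-3.142, -0.001, 1.903]
contact_force: [-4.8, -0.1, 11.4]
gripper_width: 0.0001
```

>>> {"name": "servo_tool", "arguments": {"deltas": [[0,0,0,0.015,0],[0,0,0,0.03,0],[0,0,0,0.03,0]]}}

```text
time: 9.52
tcp_pos: [0.5294, 0.0367, 0.0748]
tool_rot: [-3.141, -0.002, 1.903]
contact_force: [-9.9, -0.2, 24.2]
gripper_width: -0.0
```

It met a hard stop at z = 74.9 mm (75 expected), so the flap is down. I'll back off upward.

>>> {"name": "servo_tool", "arguments": {"deltas": [[0,0,0,-0.1,0],[0,0,0,-0.5,0],[0,0,0,-1.1,0],[0,0,0,-1.8,0],[0,0,0,-2.5,0],[0,0,0,-3.2,0],[0,0,0,-3.8,0],[0,0,0,-4.3,0],[0,0,0,-4.5,0],[0,0,0,-4.5,0]]}}

```text
time: 10.78
tcp_pos: [0.5294, 0.0365, 0.3417]
tool_rot: [3.141, 0.0, 1.903]
contact_force: [-0.6, -0.9, -1.0]
gripper_width: 0.0003
```

```bash
python3 w.py;python3 -c "
from h import *
for n in ['scene','top']:
    cv2.imwrite(f'pics/{n}4.png',ctrl.capture(n)['image'][100:400,150:550,::-1].repeat(2,0).repeat(2,1))"
```

```text
t 10.78 case x -0.6 y -18.3 z 341.7 mm yaw 109.04  F case x -0.9 y -0.7 z -1.0 w 0.000 [3.14108609e+00 2.08538846e-05 1.90313791e+00]
```

View pics/scene4.png

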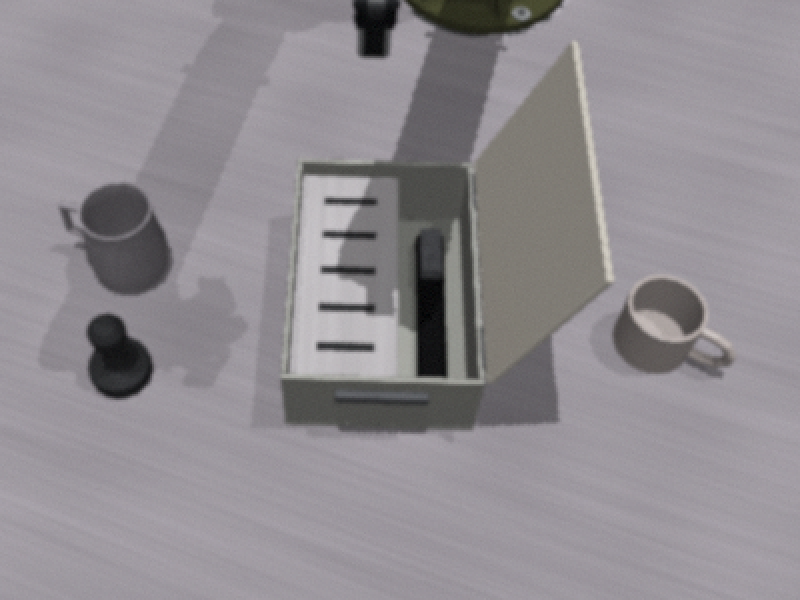

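View pics/top4.png

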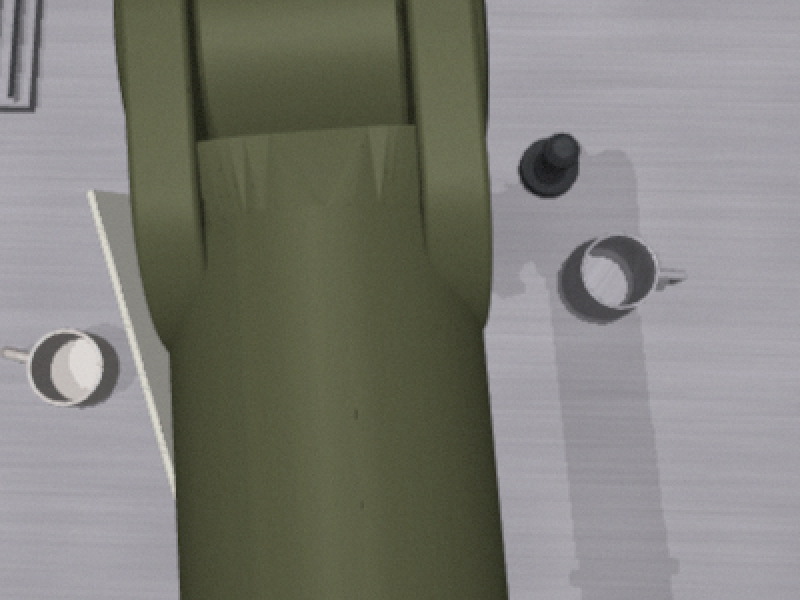

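The flap lies flat and the case is still in place. Next I'll go to the outside of the cover.

>>> {"name": "servo_tool", "arguments": {"deltas": [[0,0.3,0,0,0],[0,0.9,0,0,0],[0,1.6,0,0,0],[0,2.3,0,0,0],[0,2.9,0,0,0],[0,3.3,0,0,0],[0,3.55,0,0,0],[0,3.55,0,0,0]]}}

```text
time: 11.88
tcp_pos: [0.4592, 0.2384, 0.3408]
tool_rot: [-3.14, 0.001, 1.905]
contact_force: [0.6, 0.2, 0.2]
gripper_width: 0.0001
```

>>> {"name": "servo_tool", "arguments": {"deltas": [[0,0,0,0.3,0],[0,0,0,0.8,0],[0,0,0,1.3,0],[0,0,0,1.8,0],[0,0,0,2.05,0],[0,0,0,2.1,0],[0,0,0,2.1,0]]}}

```text
time: 12.75
tcp_pos: [0.4603, 0.2378, 0.2164]
tool_rot: [3.14, -0.0, 1.903]
contact_force: [-0.4, 0.2, 1.1]
gripper_width: -0.0001
```

```bash
python3 w.py;python3 -c "
from h import *
for n in ['scene']:
    cv2.imwrite(f'pics/{n}5.png',ctrl.capture(n)['image'][50:350,150:550,::-1].repeat(2,0).repeat(2,1))"
```

```text
t 12.75 case x -0.2 y 194.5 z 216.4 mm yaw 109.01  F case x -0.3 y 0.3 z 1.1 w -0.000 [ 3.14042649e+00 -3.12998209e-04  1.90257805e+00]
```

View pics/scene5.png

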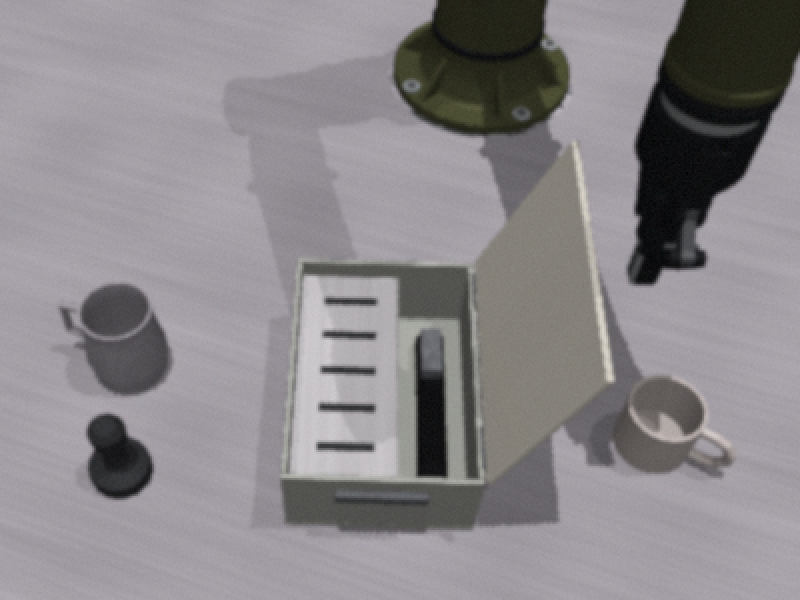

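>>> {"name": "servo_tool", "arguments": {"deltas": [[0,-0.2,0,0,0],[0,-0.36,0,0,0],[0,-0.46,0,0,0],[0,-0.55,0,0,0],[0,-0.64,0,0,0],[0,-0.74,0,0,0],[0,-0.84,0,0,0],[0,-0.94,0,0,0],[0,-1.04,0,0,0],[0,-1.14,0,0,0]]}}

```text
time: 14.05
tcp_pos: [0.4818, 0.1747, 0.2188]
tool_rot: [3.141, -0.004, 1.904]
contact_force: [-9.6, 3.4, 21.9]
gripper_width: -0.0004
```

```bash
python3 w.py;python3 -c "
from h import *
for n in ['scene']:
    cv2.imwrite(f'pics/{n}6.png',ctrl.capture(n)['image'][50:350,150:550,::-1].repeat(2,0).repeat(2,1))"
```

```text
t 14.05 case x -0.5 y 127.8 z 218.8 mm yaw 109.11  F case x -8.0 y 6.3 z 21.9 w -0.000 [ 3.14051411 -0.00366957  1.90427614]
```

View pics/scene6.png

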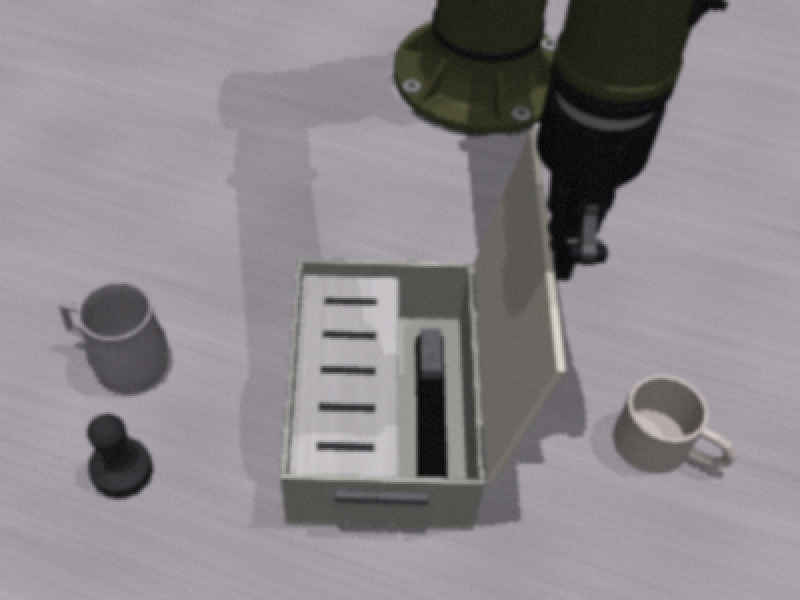

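An upward force of 22 N shows the rising cover edge catching the gripper's knuckle. The case hasn't moved. I'll back off slightly and work higher, with only the fingertips touching.

>>> {"name": "servo_tool", "arguments": {"deltas": [[0,0.1,0,0,0],[0,0.2,0,0,0],[0,0.2,0,-0.3,0],[0,0.2,0,-0.45,0],[0,0.2,0,-0.45,0]]}}

```text
time: 14.72
tcp_pos: [0.4788, 0.1843, 0.2437]
tool_rot: [3.14, -0.0, 1.903]
contact_force: [-0.0, 0.3, 0.2]
gripper_width: 0.0003
```

```bash
python3 w.py;python3 -c "
from h import *
for n in ['scene','top']:
    cv2.imwrite(f'pics/{n}7.png',ctrl.capture(n)['image'][50:350,150:550,::-1].repeat(2,0).repeat(2,1))"
```

```text
t 14.72 case x -0.2 y 137.9 z 243.7 mm yaw 109.01  F case x 0.1 y 0.3 z 0.2 w 0.000 [ 3.13987140e+00 -1.93423835e-04  1.90258729e+00]
```

View pics/scene7.png

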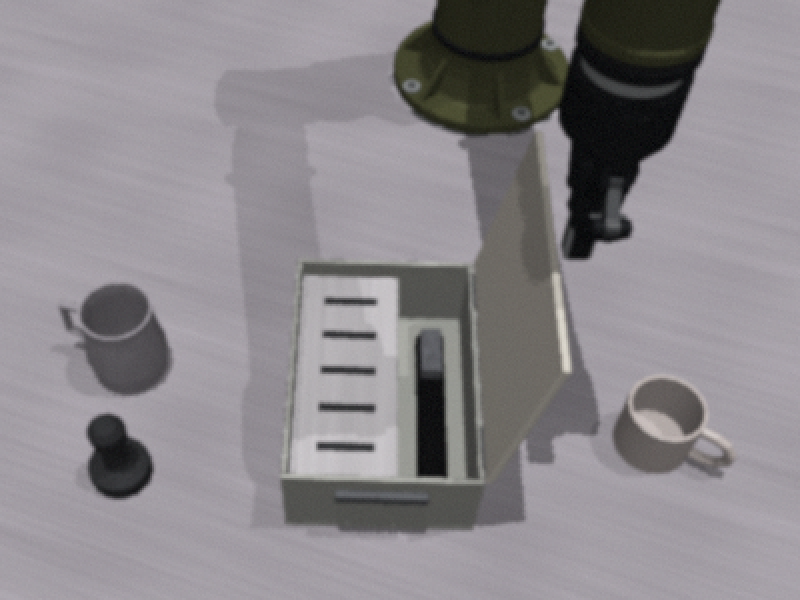

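>>> {"name": "servo_tool", "arguments": {"deltas": [[0,-0.1,0,0,0],[0,-0.18,0,0,0],[0,-0.26,0,0,0],[0,-0.34,0,0,0],[0,-0.42,0,0,0],[0,-0.5,0,0,0]]}}

```text
time: 15.58
tcp_pos: [0.4881, 0.1559, 0.2428]
tool_rot: [3.141, -0.0, 1.903]
contact_force: [-0.5, 2.6, 1.6]
gripper_width: -0.0001
```

```bash
python3 w.py
```

```text
t 15.57 case x -0.7 y 108.0 z 242.8 mm yaw 109.04  F case x 0.4 y 2.6 z 1.6 w -0.000 [ 3.14137073e+00 -2.22388859e-05  1.90312775e+00]
```

>>> {"name": "servo_tool", "arguments": {"deltas": [[0,-0.12,0,0,0],[0,-0.25,0,0,0],[0,-0.38,0,0.01,0],[0,-0.5,0,0.03,0],[0,-0.62,0,0.06,0],[0,-0.74,0,0.09,0],[0,-0.86,0,0.12,0],[0,-0.98,0,0.16,0],[0,-1.1,0,0.2,0],[0,-1.22,0,0.25,0]]}}

```text
time: 16.82
tcp_pos: [0.512, 0.0865, 0.2275]
tool_rot: [3.142, 0.0, 1.903]
contact_force: [-0.7, -0.2, 1.4]
gripper_width: -0.0005
```

```bash
python3 w.py
```

```text
t 16.82 case x -0.8 y 34.6 z 227.5 mm yaw 109.04  F case x -0.7 y 0.1 z 1.4 w -0.001 [3.14158298e+00 1.14119947e-04 1.90308820e+00]
```

>>> {"name": "servo_tool", "arguments": {"deltas": [[0,-0.11,0,0.04,0],[0,-0.25,0,0.12,0],[0,-0.39,0,0.21,0],[0,-0.52,0,0.31,0],[0,-0.65,0,0.41,0],[0,-0.77,0,0.53,0],[0,-0.88,0,0.65,0],[0,-0.95,0,0.74,0],[0,-1.02,0,0.83,0],[0,-1.08,0,0.92,0]]}}

```text
time: 18.08
tcp_pos: [0.533, 0.0255, 0.1722]
tool_rot: [-3.141, 0.0, 1.903]
contact_force: [-0.1, -0.8, 0.5]
gripper_width: 0.0001
```

```bash
python3 w.py;python3 -c "
from h import *
for n in ['scene']:
    cv2.imwrite(f'pics/{n}8.png',ctrl.capture(n)['image'][50:350,150:550,::-1].repeat(2,0).repeat(2,1))"
```

```text
t 18.07 case x -0.8 y -29.8 z 172.2 mm yaw 109.05  F case x -0.4 y -0.7 z 0.5 w 0.000 [-3.14146608e+00  2.09231086e-05  1.90320219e+00]
```

View pics/scene8.png

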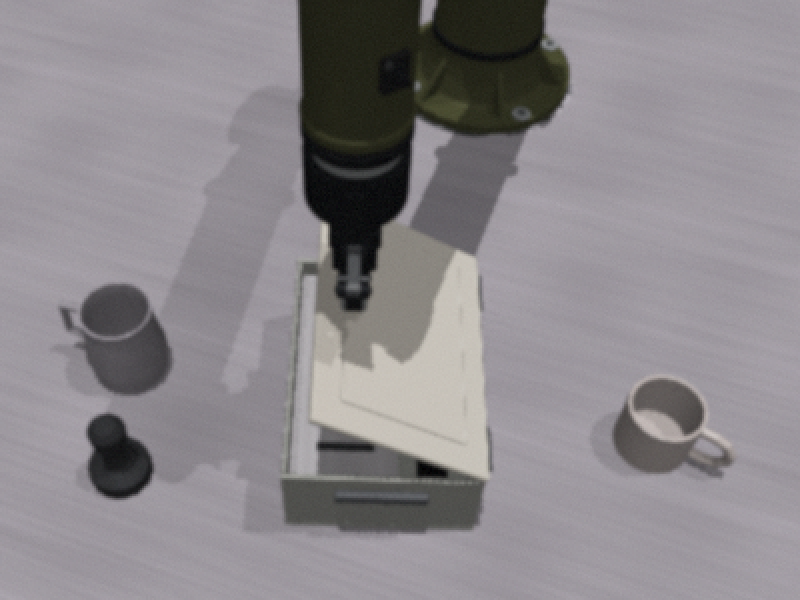

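>>> {"name": "servo_tool", "arguments": {"deltas": [[0,-0.08,0,0.13,0],[0,-0.16,0,0.27,0],[0,-0.22,0,0.42,0],[0,-0.28,0,0.56,0],[0,-0.32,0,0.7,0],[0,-0.35,0,0.82,0],[0,-0.37,0,0.92,0],[0,-0.38,0,1.0,0],[0,-0.39,0,1.06,0],[0,-0.4,0,1.12,0]]}}

```text
time: 19.38
tcp_pos: [0.5406, 0.0031, 0.1051]
tool_rot: [-3.141, -0.0, 1.903]
contact_force: [0.3, -0.2, 1.3]
gripper_width: -0.0
```

>>> {"name": "servo_tool", "arguments": {"deltas": [[0,0,0,0.03,0],[0,0,0,0.06,0],[0,0,0,0.07,0],[0,0,0,0.07,0]]}}

```text
time: 19.88
tcp_pos: [0.5408, 0.0033, 0.1011]
tool_rot: [3.141, -0.0, 1.903]
contact_force: [-0.4, -0.7, 0.8]
gripper_width: -0.0003
```

```bash
python3 w.py
```

```text
t 19.88 case x -0.7 y -53.4 z 101.1 mm yaw 109.05  F case x -0.6 y -0.6 z 0.8 w -0.000 [ 3.14148711e+00 -2.65358603e-04  1.90321185e+00]
```

>>> {"name": "servo_tool", "arguments": {"deltas": [[0,0,0,0.015,0],[0,0,0,0.03,0],[0,0,0,0.03,0]]}}

```text
time: 20.25
tcp_pos: [0.5408, 0.0032, 0.0993]
tool_rot: [3.141, -0.0, 1.903]
contact_force: [-0.5, -0.4, 0.3]
gripper_width: 0.0001
```

>>> {"name": "servo_tool", "arguments": {"deltas": [[0,0,0,0.015,0],[0,0,0,0.03,0],[0,0,0,0.03,0]]}}

```text
time: 20.62
tcp_pos: [0.5409, 0.0032, 0.0981]
tool_rot: [3.141, -0.001, 1.903]
contact_force: [-1.5, -0.2, 4.6]
gripper_width: -0.0001
```

>>> {"name": "servo_tool", "arguments": {"deltas": [[0,0,0,0.015,0],[0,0,0,0.025,0],[0,0,0,0.025,0]]}}

```text
time: 21.0
tcp_pos: [0.541, 0.0031, 0.098]
tool_rot: [3.141, -0.001, 1.903]
contact_force: [-6.2, 0.2, 14.6]
gripper_width: 0.0001
```

>>> {"name": "servo_tool", "arguments": {"deltas": [[0,0,0,0.01,0],[0,0,0,0.015,0],[0,0,0,0.015,0]]}}

```text
time: 21.38
tcp_pos: [0.541, 0.0032, 0.0979]
tool_rot: [3.141, -0.002, 1.903]
contact_force: [-7.8, -1.0, 21.7]
gripper_width: 0.0
```

It met a hard stop at z = 98.0 mm, matching the shut cover. I'll retreat and check.

>>> {"name": "servo_tool", "arguments": {"deltas": [[0,0,0,-0.1,0],[0,0,0,-0.5,0],[0,0,0,-1.1,0],[0,0,0,-1.8,0],[0,0,0,-2.5,0],[0,0,0,-3.1,0],[0,0,0,-3.5,0],[0,0,0,-3.6,0]]}}

```text
time: 22.38
tcp_pos: [0.5415, 0.0031, 0.3123]
tool_rot: [3.139, 0.0, 1.903]
contact_force: [-0.3, 0.1, -0.7]
gripper_width: -0.0003
```

>>> {"name": "servo_tool", "arguments": {"deltas": [[0,0.4,0,0,0],[0,1,-0.1,0,0],[0,1.7,-0.2,0,0],[0,2.5,-0.3,0,0],[0,3.3,-0.4,0,0],[0,4.1,-0.5,0,0],[0,4.9,-0.5,0,0],[0,5.6,-0.5,0,0],[0,6,-0.5,0,0],[0,6,-0.5,0,0]]}}

```text
time: 23.62
tcp_pos: [0.3942, 0.3344, 0.31]
tool_rot: [-3.14, 0.002, 1.906]
contact_force: [0.4, -1.3, 0.3]
gripper_width: 0.0001
```

```bash
python3 w.py;python3 -c "
from h import *
for n in ['scene','top']:
    cv2.imwrite(f'pics/{n}9.png',ctrl.capture(n)['image'][100:400,150:550,::-1].repeat(2,0).repeat(2,1))"
```

```text
t 23.62 case x -31.2 y 307.4 z 310.0 mm yaw 109.20  F case x -0.0 y -1.4 z 0.3 w 0.000 [-3.14006255e+00  1.52731394e-03  1.90581680e+00]
```

View pics/scene9.png

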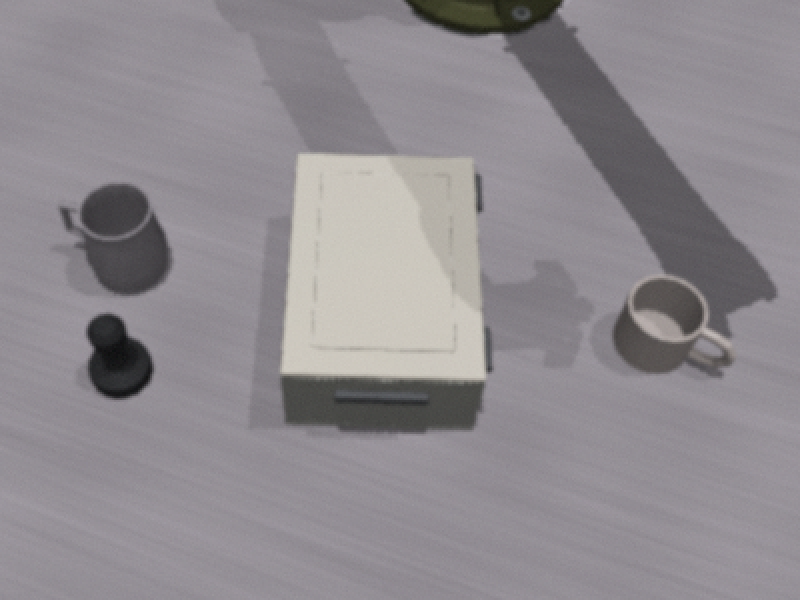

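View pics/top9.png

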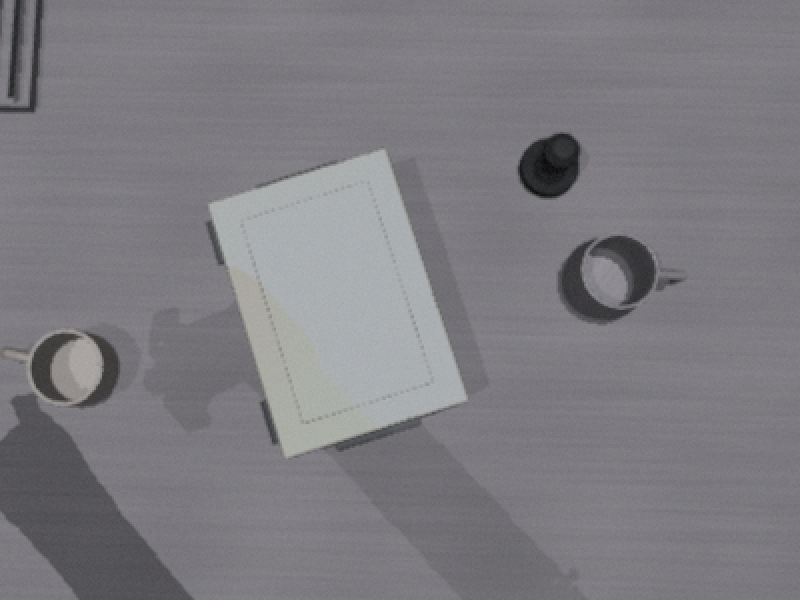

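The cover is shut flush on the rim. The cup, jug, tamper and case are at the same pixels as before, and the arm is clear.

```bash
python3 -c "
from cell import ctrl
print(ctrl.hand_in())"
```

```text
the job is handed in; nothing more can be done
None
```

The accessory case is closed and handed in at about 24 s of the 64 s allowed. I folded the flap flat first, then swung the cover shut over it, pushing with the closed fingers only.

- **Flap:** it went down to a hard stop at z = 74.9 mm (75 expected). I pressed with up to 24 N to confirm it.
- **Cover:** it went down to a hard stop at z = 98.0 mm (98 expected). I pressed with up to 22 N to confirm it.
- **Final pictures:** the cover lies flush on the rim, and the case, jug, tamper and cup show no visible shift from before. The arm is clear of everything.

**One hitch:** early in the cover push, its rising edge caught a part of the gripper above the fingertips, with about 22 N upward and 6 N sideways. I backed off and pushed again 25 mm higher, where the readings stayed within about 3 N until the final press.

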